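Hitch the specimen holder onto its ball stud and latch it

TASK

Pick up the grey specimen holder and lower its socket over the ball on the round base plate, feeling your way gently and never bearing on ball or plate with more than 40 N, until the holder's sole lies flat on the plate with the lever still raised. Then press the latch lever fully down so that the holder is locked on the ball, let go of everything, and leave the other objects where they are.

Things in the scene. Friction and masses are not known exactly. Their poses are not given: they have to be found in the camera images.
- holder: Loose grey specimen holder, about 0.5 kg, sole down on the worktop. Origin: centre of the socket mouth, on the flat sole; x forward to the specimen rest, y left, z up. Housing block 46 x 46 mm, 50 high, centred on the origin, to be gripped across y. Rest in front to x = 57 mm (20 high); two-rail tail behind to x = -76 mm (38 wide, 16 high), with a steel latch lever over it.
- grip_point (a point): Point inside the holder's housing, 32 mm above the sole on the socket's axis: a good place for the TCP when gripping the housing's sides (along y).
- latch (a joint): Latch lever's hinge, rad: 0 = fully down (locked), 0.6 = fully raised; starts raised (0.45 to 0.6). Axis along the holder's y through (-31, 0, 30) mm in the holder's frame. It stays where it is left (friction: about 5.5 N at the pad moves it) and meets a rubber-soft stop at 0.
- lever_pad (a point): Middle of the pressing zone on the lever's top face, 37 mm behind the hinge; lever 18 mm wide, round end 67 mm behind the hinge. In the holder's frame at (-68, 0, 31) mm with the lever down, (-61, 0, 52) mm raised at 0.6. Press straight down here with closed fingertips: the plate supports the tail below; farther out the holder would tip.
- stand: Round aluminium base plate, 172 mm diameter, 14 mm thick, fixed to the worktop. Origin: centre of its underside; z up. It carries a fixed steel hitch ball, 30 mm diameter, on a 12 mm stem; ball centre 44 mm above the worktop, its top cut to a flat of 18 mm diameter at 56 mm. The ball's axis stands 10 mm off the plate's axis, in a direction that differs every time and is not given by this pose.
- socket_mouth (a point): Same point as the holder's origin: mouth of the round blind socket in the sole, 33 mm diameter (1.5 mm chamfer), 47 mm deep, free fit on the 30 mm ball. Fully seated, the sole lies flat on the plate and the ball is clear of the roof. Lever up: socket clear. Lever down: a tooth stands in it under the ball's widest part, so with the holder not right down the ball blocks the lever.
- plate_top (a point): Centre of the plate's top face, 14 mm above the worktop (not the ball's axis). The direction of the 10 mm offset must be seen or felt: more than about 7 mm off the ball's axis the holder stops on the ball's flat top, sole 42 mm above the plate; nearer, the rim of the socket meets the round shoulder lower down and is pushed sideways towards the ball's axis; following that force centres it.
- round_standard: Bystander: grey metal cylinder, 36 mm diameter, 34 mm high; origin at the centre of its underside.
- small_standard: Bystander: light grey metal cylinder, 40 mm diameter, 26 mm high; origin at the centre of its underside.
- loupe: Bystander: black loupe, 36 mm diameter, 47 mm high, standing; origin at the centre of its underside.
- flat_block: Bystander: flat round metal test block, 50 mm diameter, 12 mm high; origin at the centre of its underside.

How it is judged:
By the outcome, as a careful person would: the job done as asked, in the order asked, and still so for the second after the job is handed in, with the robot touching nothing.
It also fails if it takes over 72 s, if anything falls off the work surface, if the arm or the gripper's body presses on something with over 40 N, if the wrist force passes 120 N, or if a joint passes its speed limit or range.

ROBOT

A 6-joint arm with a two-finger parallel gripper is mounted at the origin on a cart in front of the work surface, level with it; the furniture and walls round the work are solid. World frame = base frame: x ahead of the robot, y to its left, z up, the work surface at z = 0. Lengths are in m, angles in rad, forces in N, time in s.
With the tool pointing down it reaches from about 0.225 to 0.875 m from the base axis. Payload 3.4 kg.
Tool frame: the origin (TCP) lies between the finger pads, 19 mm behind the fingertips; this is the grasp point; z points along the fingers, y is the line along which they close (so a half turn about z gives the same grasp; the last joint's range is limited). The gripper opens to 85 mm and grips with 20 to 120 N. Pads are 22 mm wide; open, the fingers measure 114 mm over their backs; the gripper's body (76 mm by 85 mm) begins 54 mm behind the grasp point. The pads swing forward as they close: fully open they stand 13 mm farther back than shut.
Start: joints at [1.13, 0.276, 1.505, -0, 1.361, -0.121], TCP at [0.181, 0.546, 0.25] pointing down, gripper open.
Joint ranges: [-2.89, 2.89], [-0.75, 2.08], [0.22, 2.7], [-1.18, 4.32], [0.11, 2.71], [-2.7, 2.7]. Speed limits (rad/s): [2.57, 2.57, 3.14, 3.14, 3.14, 3.14].

INTERFACE

Orientations are given as a unit quaternion [w, x, y, z].
In Python, from rig import manip, imaging gives the robot as it stands. The module is installed in compiled form; this text tells all that it offers.
- The arm moves only by the tool jog_arm, never from a script. Its argument "deltas" is one flat list of numbers, 7 for each row, row after row: the turn, a rotation vector about the world's x, y, z in degrees, then the shift along the world's x, y, z in mm, then the opening, from 0 (shut) to 1 (fully open). In form: [ax, ay, az, tx, ty, tz, gripper, ax, ay, az, tx, ty, tz, gripper, ...]. A call has 1 to 20 rows; each row is the pose to reach, as a shift and turn from the pose commanded when the call began; what a row does not reach only later rows make up. A row lasts 1/10 s, in which the tool goes at most 50 mm and 8.59 degrees, less where a joint would pass 70% of its speed; a pose out of reach is approached as far as the arm can. A call with a gripper value outside its range is refused whole. The fingers move at their own pace and stop on an object; "grip_force" is the grip in N (left out, the last holds). Time passes only in rows, so rows that repeat a pose let the fingers close. It gives the time, the measured TCP pose, the force, the opening and the grip force at its end, in the units of the state.
- manip.get_state(): the state, without advancing time (a new reading comes with each control period).
- imaging.get_image(name): name is "side" or "top"; returns the picture (400x640x3 uint8, blue, green, red); there is no depth.
- imaging.calibration(name): a dict with "mtx" (3x3 intrinsics, pixels), "cam_to_world" (4x4, takes a point from camera to world coordinates). Camera axes: x right, y down, z forward; pixel columns grow to the right and rows downward; lengths in m; the calibration is good to about 2 mm. A picture is of the moment at which its call begins. calibration takes no time and is no camera call.
- manip.sign_off(): hands the job in; it is judged then, once.
The state is a dict: "clock": time; "qpos": joint angles; "qd": joint speeds; "effort": joint torques, N m; "position": TCP position; "ee_rot": TCP orientation; "contact_force": force on the tool from outside, world axes, zero at the start; "moment": the same for the moment, N m; "width": finger opening in m; "gripper_force": force on a finger pad.
Only numpy, scipy, OpenCV 4.12 (cv2) and the standard library are available. Lean on these libraries where they do the work, as an engineer would, in place of code of your own. Each camera call takes 0.05 s, during which the arm holds its last target. There are 200 camera calls.

## Working session

There is one attempt and no reset: what is moved stays moved. The work goes in short steps, Python scripts to look and compute and a tool call to move; the robot and the scene stay as the last step left them, time stands still between calls to the robot, and variables do not carry over. Pictures are saved under pics/ and viewed, at most 10 in all, crops included, and the job is handed in when it is done.

Besides the shell and the picture viewer there is one more tool, called after "Call:" in YAML: its name, and indented under it one key for each argument. jog_arm: Moves the arm, as the interface text tells. Its arguments: {"type":"object","properties":{"deltas":{"type":"array"},"grip_force":{"type":"number"}},"required":["deltas"]}

```bash
mkdir -p pics; cat > h.py <<'E'
import numpy as np, cv2
from rig import manip, imaging
def px2w(n,u,v,z):
    c=imaging.calibration(n);K=np.array(c["mtx"]);T=np.array(c["cam_to_world"])
    d=T[:3,:3]@np.linalg.solve(K,[u,v,1.]);o=T[:3,3];return o+d*(z-o[2])/d[2]
def w2px(n,p):
    c=imaging.calibration(n);K=np.array(c["mtx"]);T=np.linalg.inv(np.array(c["cam_to_world"]))
    q=K@(T[:3,:3]@np.array(p)+T[:3,3]);return q[:2]/q[2]
E
python3 - <<'E'
from h import *
np.set_printoptions(precision=3,suppress=True)
for n in("top","side"):
    cv2.imwrite(f"pics/{n}0.png",imaging.get_image(n));c=imaging.calibration(n);print(np.array(c["mtx"]),np.array(c["cam_to_world"]))
print(manip.get_state())
E
```

```text
[[413.992   0.    311.523]
 [  0.    413.992 197.95 ]
 [  0.      0.      1.   ]] [[-0.03  -0.995  0.095  0.449]
 [-0.999  0.027 -0.028  0.123]
 [ 0.026 -0.096 -0.995  1.014]
 [ 0.     0.     0.     1.   ]]
[[418.36    0.    325.401]
 [  0.    418.36  195.985]
 [  0.      0.      1.   ]] [[-0.968 -0.141  0.209  0.359]
 [-0.252  0.584 -0.771  0.803]
 [-0.013 -0.799 -0.601  0.599]
 [ 0.     0.     0.     1.   ]]
{'clock': 0.1, 'qpos': array([ 1.13 ,  0.277,  1.506, -0.   ,  1.361, -0.121]), 'qd': array([-0.   , -0.001, -0.001,  0.   , -0.002, -0.001]), 'effort': array([  0.001, -41.77 , -24.641,  -0.   ,   0.006,  -0.   ]), 'position': array([0.181, 0.545, 0.249]), 'ee_rot': array([-0.   ,  0.159,  0.987, -0.001]), 'contact_force': array([0.225, 0.114, 0.066]), 'moment': array([ 0.022, -0.022,  0.03 ]), 'gripper_force': 0.0, 'width': 0.08541166375305613}
```

View pics/top0.png

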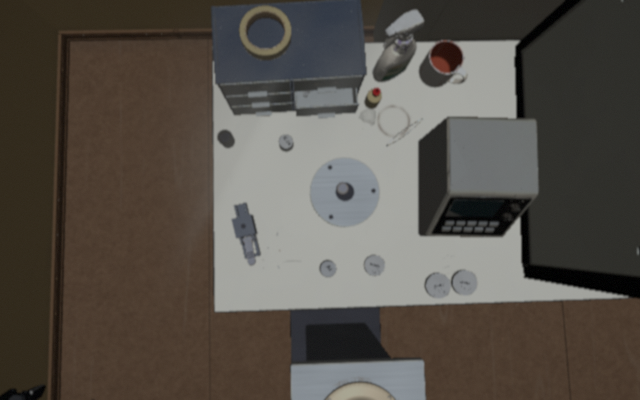

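View pics/side0.png

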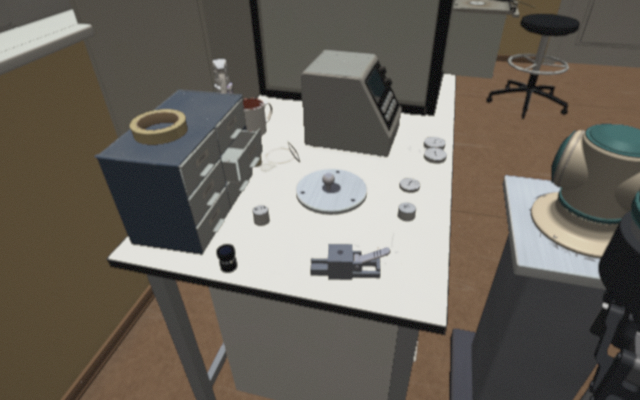

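The top view shows the holder at about (245,228), its lever towards (251,258), and the plate at (345,191) with the ball near (344,190). The side view has the holder at (345,262) and the ball at (329,180). I'll enlarge both next.

```bash
python3 - <<'E'
from h import *
t=cv2.imread("pics/top0.png");s=cv2.imread("pics/side0.png")
a=cv2.resize(t[195:270,215:285],None,fx=5.6,fy=5.6,interpolation=2)
b=cv2.resize(t[150:235,300:390],None,fx=4.4,fy=4.4,interpolation=2)
c=cv2.resize(s[235:285,300:400],None,fx=4,fy=4,interpolation=2)
d=cv2.resize(s[165:215,290:375],None,fx=4.6,fy=4.6,interpolation=2)
im=np.zeros((600,800,3),np.uint8)
for k,(x,y) in zip((a,b,c,d),((0,0),(400,0),(0,370),(405,370))):
    k=k[:370]if y==0 else k[:230]; k=k[:,:800-x]
    im[y:y+k.shape[0],x:x+k.shape[1]]=k
cv2.imwrite("pics/z1.png",im)
print(px2w("top",345,191,.014),px2w("side",332,190,.014),px2w("top",244,226,.05),px2w("side",341,250,.05),w2px("top",[.181,.546,.25]),w2px("side",[.181,.546,.25]))
E
```

```text
[0.5597619  0.01231007 0.014     ] [0.55340957 0.02527846 0.014     ] [0.48053295 0.25374465 0.05      ] [0.4797522  0.25317017 0.05      ] [ 62.75319073 399.34041923] [598.35067608 369.86213322]
```

View pics/z1.png

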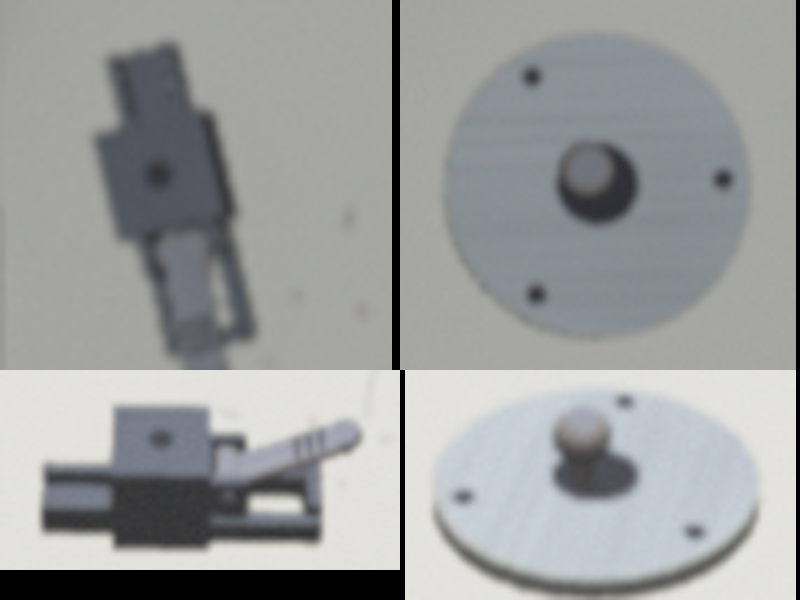

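The zoom shows the housing's top mark at (158,174) in the top-left panel, with the tail and lever trailing to (200,340). The ball is at (588,167) in the top view panel and (582,435) in the side one.

```bash
python3 - <<'E'
from h import *
np.set_printoptions(precision=4,suppress=True)
A=lambda x,y:("top",215+(x+.5)/5.6-.5,195+(y+.5)/5.6-.5)
B=lambda x,y:("top",300+(x-400+.5)/4.4-.5,150+(y+.5)/4.4-.5)
C=lambda x,y:("side",300+(x+.5)/4-.5,235+(y-370+.5)/4-.5)
D=lambda x,y:("side",290+(x-405+.5)/4.6-.5,165+(y-370+.5)/4.6-.5)
print("mark",px2w(*A(158,174),.05),px2w(*C(161,439),.05))
print("corners top",[px2w(*A(*p),.05)[:2] for p in((97,133),(207,113),(120,238),(225,216))])
print("corners side",[px2w(*C(*p),.05)[:2] for p in((113,407),(209,407),(113,477),(209,477))])
for p,q,z in(((97,133),(120,238),.05),((145,240),(170,355),.016),((235,235),(255,335),.016),((110,60),(122,125),.02)):
  d=(px2w(*A(*p),z)-px2w(*A(*q),z));print(np.degrees(np.arctan2(d[1],d[0])))
for p,q,z in(((113,407),(209,407),.05),((113,477),(209,477),.05)):
  d=(px2w(*C(*p),z)-px2w(*C(*q),z));print("s",np.degrees(np.arctan2(d[1],d[0])))
print("plate",px2w(*B(597,186),.014),px2w(*D(595,485),.014))
print("ball",px2w(*B(588,167),.046),px2w(*D(582,435),.044))
E
```

```text
mark [0.4814 0.2565 0.05  ] [0.4807 0.2585 0.05  ]
corners top [array([0.4991, 0.2814]), array([0.5061, 0.2359]), array([0.4555, 0.2725]), array([0.4633, 0.2292])]
corners side [array([0.5076, 0.243 ]), array([0.4634, 0.2322]), array([0.4963, 0.2873]), array([0.4542, 0.2769])]
11.60886621332876
11.46722567230658
10.324020481139963
9.677212859099763
s 13.781794060085508
s 13.845398019641355
plate [0.5576 0.0139 0.014 ] [0.5563 0.0244 0.014 ]
ball [0.5645 0.0218 0.046 ] [0.563 0.024 0.044]
```

Call:
jog_arm:
  deltas: [0,0,5,30,-29,-10,1,0,0,10,90,-87,-30,1,0,0,15,130,-125,-50,1,0,0,20,170,-164,-65,1,0,0,25,210,-202,-80,1,0,0,28,245,-236,-95,1,0,0,30.5,275,-265,-105,1,0,0,30.5,295,-284,-110,1,0,0,30.5,300,-289,-110,1,0,0,30.5,300,-289,-110,1,0,0,30.5,300,-289,-110,1,0,0,30.5,300,-289,-110,1,0,0,30.5,300,-289,-110,1,0,0,30.5,300,-289,-110,1]
  grip_force: 50

```text
clock: 1.5
position: [0.48, 0.2579, 0.1404]
ee_rot: [0.0, -0.107, 0.994, 0.0]
contact_force: [0.6, 0.0, -0.9]
width: 0.0856
gripper_force: 0.0
```

```bash
python3 - <<'E'
from h import *
t=imaging.get_image("top");s=imaging.get_image("side")
a=cv2.resize(t[180:270,205:285],None,fx=5,fy=5,interpolation=2)
c=cv2.resize(s[190:290,290:390],None,fx=4,fy=4,interpolation=2)
im=np.zeros((450,800,3),np.uint8);im[:450,:400]=a;im[:400,400:]=c
cv2.imwrite("pics/z2.png",im)
E
```

```text
(no output)
```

View pics/z2.png

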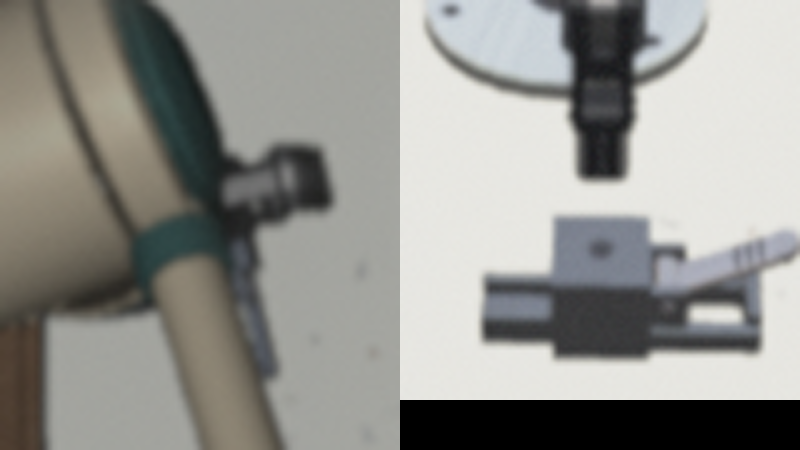

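The near finger is at column 603, in line with the housing mark at column 601. The arm hides the holder from above. I'll descend.

Call:
jog_arm:
  deltas: [0,0,0,0,0,-25,1,0,0,0,0,0,-50,1,0,0,0,0,0,-70,1,0,0,0,0,0,-85,1,0,0,0,0,0,-98,1,0,0,0,0,0,-106,1,0,0,0,0,0,-108,1,0,0,0,0,0,-108,1,0,0,0,0,0,-108,1]

```text
clock: 2.5
position: [0.4813, 0.2572, 0.0327]
ee_rot: [0.001, -0.106, 0.994, 0.0]
contact_force: [0.1, -0.7, -0.4]
width: 0.0853
gripper_force: 0.0
```

Call:
jog_arm:
  deltas: [0,0,0,0,0,0,0.8,0,0,0,0,0,0,0.7,0,0,0,0,0,0,0.65,0,0,0,0,0,0,0.6,0,0,0,0,0,0,0.55,0,0,0,0,0,0,0.5,0,0,0,0,0,0,0.4,0,0,0,0,0,0,0.3,0,0,0,0,0,0,0.3,0,0,0,0,0,0,0.3,0,0,0,0,0,0,0.3,0,0,0,0,0,0,0.3]
  grip_force: 60

```text
clock: 3.7
position: [0.4811, 0.2575, 0.0326]
ee_rot: [0.001, -0.106, 0.994, 0.001]
contact_force: [-1.9, 4.5, 5.2]
width: 0.0451
gripper_force: 62.8
```

Call:
jog_arm:
  deltas: [0,0,0,0,0,5,0.3,0,0,0,0,0,20,0.3,0,0,0,0,0,40,0.3,0,0,0,0,0,60,0.3,0,0,0,0,0,80,0.3,0,0,0,8,-20,90,0.3,0,0,0,17,-50,90,0.3,0,0,0,28,-80,90,0.3,0,0,0,39,-110,90,0.3,0,0,0,49,-140,90,0.3,0,0,0,60,-170,90,0.3,0,0,0,70,-200,90,0.3,0,0,0,78,-220,90,0.3,0,0,0,82,-233,90,0.3,0,0,0,82.5,-234.5,90,0.3,0,0,0,82.5,-234.5,90,0.3,0,0,0,82.5,-234.5,90,0.3,0,0,0,82.5,-234.5,90,0.3,0,0,0,82.5,-234.5,90,0.3]

```text
clock: 5.6
position: [0.563, 0.0232, 0.1221]
ee_rot: [-0.0, -0.107, 0.994, 0.0]
contact_force: [0.8, -0.3, -4.9]
width: 0.0456
gripper_force: 62.8
```

```bash
python3 - <<'E'
from h import *
t=imaging.get_image("top");s=imaging.get_image("side")
a=cv2.resize(t[140:240,290:390],None,fx=4,fy=4,interpolation=2)
c=cv2.resize(s[110:230,270:390],None,fx=5,fy=5,interpolation=2)[:,:]
im=np.zeros((600,800,3),np.uint8);im[:400,:200]=a[:,100:300];im[:,200:]=c
cv2.imwrite("pics/z3.png",im);st=manip.get_state();print(st["position"],st["contact_force"],st["moment"])
E
```

```text
[0.56313332 0.02295163 0.12212353] [-0.37530906 -0.4520232  -5.59767372] [ 0.03681727  0.00680805 -0.03573235]
```

View pics/z3.png

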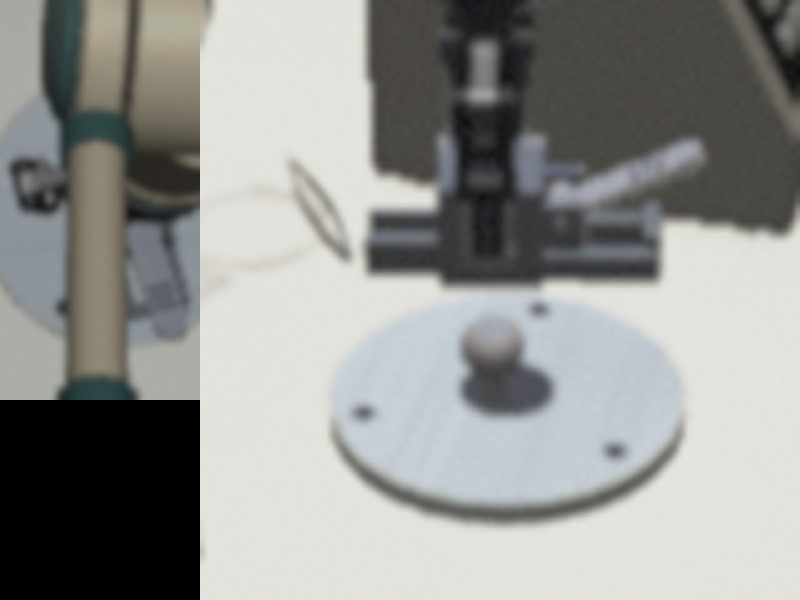

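The holder is held level over the ball: housing centre at column 492, ball at column 491. I'll lower it gently.

Call:
jog_arm:
  deltas: [0,0,0,0,0,-6,0.3,0,0,0,0,0,-14,0.3,0,0,0,0,0,-22,0.3,0,0,0,0,0,-27,0.3,0,0,0,0,0,-30,0.3,0,0,0,0,0,-31,0.3,0,0,0,0,0,-31,0.3,0,0,0,0,0,-31,0.3]

```text
clock: 6.5
position: [0.5635, 0.0223, 0.0913]
ee_rot: [0.0, -0.106, 0.994, -0.0]
contact_force: [-0.6, -0.4, -5.8]
width: 0.0451
gripper_force: 62.8
```

Call:
jog_arm:
  deltas: [0,0,0,0,0,-1,0.3,0,0,0,0,0,-2,0.3,0,0,0,0,0,-3,0.3,0,0,0,0,0,-4,0.3,0,0,0,0,0,-5,0.3,0,0,0,0,0,-5,0.3]

```text
clock: 7.1
position: [0.5631, 0.0224, 0.0858]
ee_rot: [-0.0, -0.106, 0.994, 0.0]
contact_force: [-0.2, 0.2, -4.8]
width: 0.0452
gripper_force: 62.8
```

Call:
jog_arm:
  deltas: [0,0,0,0,0,-1,0.3,0,0,0,0,0,-2,0.3,0,0,0,0,0,-3,0.3,0,0,0,0,0,-3,0.3]

```text
clock: 7.5
position: [0.5632, 0.0224, 0.0828]
ee_rot: [-0.0, -0.106, 0.994, 0.0]
contact_force: [-0.7, 0.2, -5.4]
width: 0.0455
gripper_force: 62.8
```

Call:
jog_arm:
  deltas: [0,0,0,0,0,-1,0.3,0,0,0,0,0,-2,0.3,0,0,0,0,0,-2,0.3]

```text
clock: 7.8
position: [0.5633, 0.0227, 0.0811]
ee_rot: [0.0, -0.106, 0.994, 0.0]
contact_force: [-0.9, 1.7, -4.5]
width: 0.0453
gripper_force: 63.1
```

Call:
jog_arm:
  deltas: [0,0,0,0,0,-1,0.3,0,0,0,0,0,-2,0.3,0,0,0,0,0,-2,0.3]

```text
clock: 8.1
position: [0.5631, 0.0229, 0.0788]
ee_rot: [-0.0, -0.106, 0.994, 0.001]
contact_force: [-0.4, 4.0, -4.9]
width: 0.0453
gripper_force: 63.1
```

Force of +4 N in y: I'll shift 1 mm that way and go on down.

Call:
jog_arm:
  deltas: [0,0,0,0,1,0,0.3,0,0,0,0,1,-1,0.3,0,0,0,0,1,-2,0.3,0,0,0,0,1,-3,0.3,0,0,0,0,1,-3,0.3]

```text
clock: 8.6
position: [0.5633, 0.0233, 0.0758]
ee_rot: [-0.0, -0.106, 0.994, 0.0]
contact_force: [-0.5, 0.8, -4.9]
width: 0.0454
gripper_force: 62.9
```

Call:
jog_arm:
  deltas: [0,0,0,0,0,-2,0.3,0,0,0,0,0,-4,0.3,0,0,0,0,0,-6,0.3,0,0,0,0,0,-8,0.3,0,0,0,0,0,-10,0.3,0,0,0,0,0,-10,0.3]

```text
clock: 9.2
position: [0.5631, 0.0233, 0.0656]
ee_rot: [-0.0, -0.106, 0.994, 0.0]
contact_force: [0.5, 1.1, -4.9]
width: 0.0454
gripper_force: 62.8
```

Call:
jog_arm:
  deltas: [0,0,0,0,0,-2,0.3,0,0,0,0,0,-4,0.3,0,0,0,0,0,-6,0.3,0,0,0,0,0,-8,0.3,0,0,0,0,0,-10,0.3,0,0,0,0,0,-12,0.3,0,0,0,0,0,-14,0.3,0,0,0,0,0,-15,0.3,0,0,0,0,0,-15,0.3]

```text
clock: 10.1
position: [0.5632, 0.0234, 0.0508]
ee_rot: [-0.0, -0.106, 0.994, 0.0]
contact_force: [0.8, 1.5, -5.7]
width: 0.0455
gripper_force: 62.8
```

Call:
jog_arm:
  deltas: [0,0,0,0,0,-1,0.3,0,0,0,0,0,-2,0.3,0,0,0,0,0,-2,0.3]

```text
clock: 10.4
position: [0.5633, 0.0234, 0.0489]
ee_rot: [0.0, -0.106, 0.994, 0.0]
contact_force: [0.2, 0.2, -4.7]
width: 0.0452
gripper_force: 62.7
```

Call:
jog_arm:
  deltas: [0,0,0,0,0,-0.5,0.3,0,0,0,0,0,-1,0.3,0,0,0,0,0,-1.5,0.3,0,0,0,0,0,-1.5,0.3]

```text
clock: 10.8
position: [0.5633, 0.0234, 0.0475]
ee_rot: [-0.0, -0.106, 0.994, 0.0]
contact_force: [-0.2, 0.3, -3.5]
width: 0.0453
gripper_force: 62.7
```

Call:
jog_arm:
  deltas: [0,0,0,0,0,-0.4,0.3,0,0,0,0,0,-0.8,0.3,0,0,0,0,0,-0.8,0.3]

```text
clock: 11.1
position: [0.5633, 0.0234, 0.0467]
ee_rot: [-0.0, -0.106, 0.994, 0.0]
contact_force: [0.5, 1.4, -4.4]
width: 0.0456
gripper_force: 62.7
```

Call:
jog_arm:
  deltas: [0,0,0,0,0,-0.5,0.3,0,0,0,0,0,-0.8,0.3,0,0,0,0,0,-0.8,0.3]

```text
clock: 11.4
position: [0.5633, 0.0234, 0.0466]
ee_rot: [0.0, -0.106, 0.994, 0.0]
contact_force: [-2.6, 0.0, 4.2]
width: 0.0451
gripper_force: 63.8
```

Sole is on the plate (light 9 N). Release and rise.

Call:
jog_arm:
  deltas: [0,0,0,0,0,0.5,0.5,0,0,0,0,0,0.5,0.6,0,0,0,0,0,0.5,0.7,0,0,0,0,0,0.5,0.85,0,0,0,0,0,0.5,1,0,0,0,0,0,0.5,1,0,0,0,0,0,0.5,1,0,0,0,0,0,0.5,1,0,0,0,0,0,5,1,0,0,0,0,0,20,1,0,0,0,0,0,40,1,0,0,0,0,0,60,1,0,0,0,0,0,80,1,0,0,0,0,0,95,1,0,0,0,0,0,100,1,0,0,0,0,0,100,1]

```text
clock: 13.0
position: [0.5637, 0.0234, 0.1468]
ee_rot: [0.001, -0.106, 0.994, -0.0]
contact_force: [0.2, 0.4, -0.8]
width: 0.0852
gripper_force: 0.0
```

Call:
jog_arm:
  deltas: [0,0,0,-10,-2,0,0.7,0,0,0,-30,-7,0,0.4,0,0,0,-50,-11,0,0.2,0,0,0,-63.5,-14,0,0,0,0,0,-63.5,-14,0,0,0,0,0,-63.5,-14,0,0,0,0,0,-63.5,-14,0,0,0,0,0,-63.5,-14,0,0,0,0,0,-63.5,-14,0,0,0,0,0,-63.5,-14,0,0,0,0,0,-63.5,-14,0,0]

```text
clock: 14.1
position: [0.5, 0.0094, 0.1459]
ee_rot: [-0.0, -0.106, 0.994, 0.0]
contact_force: [0.3, -0.8, 0.1]
width: 0.0002
gripper_force: 0.0
```

```bash
python3 - <<'E'
from h import *
t=imaging.get_image("top");s=imaging.get_image("side")
a=cv2.resize(t[140:240,320:370],None,fx=4,fy=4,interpolation=2)
c=cv2.resize(s[110:230,270:390],None,fx=5,fy=5,interpolation=2)
im=np.zeros((600,800,3),np.uint8);im[:400,:200]=a;im[:,200:]=c
cv2.imwrite("pics/z4.png",im);st=manip.get_state();print(st["position"],st["contact_force"],st["width"])
E
```

```text
[0.49982985 0.0094034  0.14588044] [ 0.67177674 -0.32609899 -0.45013481] 0.0001010153614378652
```

View pics/z4.png

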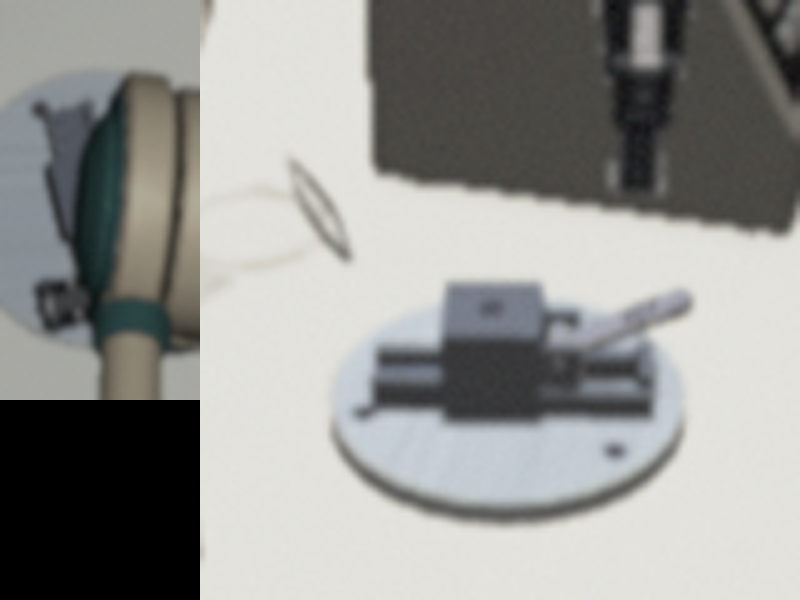

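The holder sits flat on the plate with its lever raised (580–690 columns), and the closed fingers at column 637 are above the pad. I'll press down.

Call:
jog_arm:
  deltas: [0,0,0,0,0,-15,0,0,0,0,0,0,-30,0,0,0,0,0,0,-42,0,0,0,0,0,0,-47,0,0,0,0,0,0,-49,0,0,0,0,0,0,-51,0,0,0,0,0,0,-53,0,0,0,0,0,0,-55,0,0,0,0,0,0,-57,0,0,0,0,0,0,-58,0,0,0,0,0,0,-58,0]

```text
clock: 15.3
position: [0.4997, 0.0094, 0.0879]
ee_rot: [-0.0, -0.106, 0.994, 0.0]
contact_force: [-0.1, -0.1, 0.2]
width: -0.0002
gripper_force: 0.0
```

Call:
jog_arm:
  deltas: [0,0,0,0,0,-1,0,0,0,0,0,0,-2,0,0,0,0,0,0,-3,0,0,0,0,0,0,-4,0,0,0,0,0,0,-5,0,0,0,0,0,0,-6,0,0,0,0,0,0,-7,0,0,0,0,0,0,-8,0]

```text
clock: 16.1
position: [0.4998, 0.0093, 0.0804]
ee_rot: [0.0, -0.106, 0.994, -0.0]
contact_force: [-1.5, 0.3, 5.2]
width: 0.0001
gripper_force: 2.2
```

Lever is moving at about 5 N, as stated.

Call:
jog_arm:
  deltas: [0,0,0,0,0,-1,0,0,0,0,0,0,-2,0,0,0,0,0,0,-3,0,0,0,0,0,0,-4,0,0,0,0,0,0,-5,0,0,0,0,0,0,-6,0,0,0,0,0,0,-7,0,0,0,0,0,0,-8,0,0,0,0,0,0,-9,0,0,0,0,0,0,-10,0,0,0,0,0,0,-11,0,0,0,0,0,0,-12,0]

```text
clock: 17.3
position: [0.4985, 0.0091, 0.068]
ee_rot: [-0.001, -0.106, 0.994, -0.0]
contact_force: [-3.3, -1.0, 5.6]
width: 0.0
gripper_force: 2.3
```

Call:
jog_arm:
  deltas: [0,0,0,0,0,-1,0,0,0,0,0,0,-2,0,0,0,0,0,0,-2,0]

```text
clock: 17.6
position: [0.4992, 0.0093, 0.0658]
ee_rot: [-0.001, -0.106, 0.994, 0.0]
contact_force: [-2.7, -0.5, 3.9]
width: -0.0004
gripper_force: 1.6
```

Call:
jog_arm:
  deltas: [0,0,0,0,0,-0.7,0,0,0,0,0,0,-1.4,0,0,0,0,0,0,-1.4,0]

```text
clock: 17.9
position: [0.4995, 0.0094, 0.0644]
ee_rot: [-0.0, -0.106, 0.994, 0.0]
contact_force: [-2.0, -0.5, 5.1]
width: -0.0001
gripper_force: 1.8
```

Call:
jog_arm:
  deltas: [0,0,0,0,0,-0.5,0,0,0,0,0,0,-0.5,0]

```text
clock: 18.1
position: [0.4996, 0.0094, 0.0639]
ee_rot: [-0.0, -0.106, 0.994, 0.0]
contact_force: [-2.7, 0.2, 3.7]
width: -0.0002
gripper_force: 2.1
```

Keep going until the force rises at the stop.

Call:
jog_arm:
  deltas: [0,0,0,0,0,-0.6,0,0,0,0,0,0,-0.6,0]

```text
clock: 18.3
position: [0.4996, 0.0094, 0.0636]
ee_rot: [-0.0, -0.106, 0.994, 0.0]
contact_force: [-4.1, -0.0, 6.8]
width: 0.0003
gripper_force: 3.4
```

Call:
jog_arm:
  deltas: [0,0,0,0,0,-0.6,0,0,0,0,0,0,-0.6,0]

```text
clock: 18.5
position: [0.4996, 0.0094, 0.0635]
ee_rot: [-0.0, -0.106, 0.994, 0.0]
contact_force: [-5.0, -1.1, 11.5]
width: -0.0003
gripper_force: 5.5
```

Call:
jog_arm:
  deltas: [0,0,0,0,0,-0.6,0,0,0,0,0,0,-1.2,0,0,0,0,0,0,-1.2,0]

```text
clock: 18.8
position: [0.4996, 0.0094, 0.0633]
ee_rot: [0.0, -0.106, 0.994, -0.0]
contact_force: [-6.6, -0.5, 19.1]
width: 0.0004
gripper_force: 9.5
```

Call:
jog_arm:
  deltas: [0,0,0,0,0,1,0,0,0,0,0,0,3,0,0,0,0,0,0,8,0,0,0,0,0,0,25,0,0,0,0,0,0,50,0,0,0,0,-20,0,80,0,0,0,0,-50,20,110,0,0,0,0,-80,50,130,0,0,0,0,-110,90,140,0,0,0,0,-140,130,140,0,0,0,0,-160,170,140,0,0,0,0,-180,200,140,0,0,0,0,-190,230,140,0,0,0,0,-190,250,140,0,0,0,0,-190,250,140,0,0,0,0,-190,250,140,0,0,0,0,-190,250,140,0,0,0,0,-190,250,140,0]

```text
clock: 20.6
position: [0.31, 0.2585, 0.2015]
ee_rot: [-0.0, -0.105, 0.994, -0.0]
contact_force: [0.4, 0.2, 0.0]
width: 0.0003
gripper_force: 0.0
```

```bash
python3 - <<'E'
from h import *
t=imaging.get_image("top");s=imaging.get_image("side")
a=cv2.resize(t[130:270,310:370],None,fx=4,fy=4,interpolation=2)[:,:200]
c=cv2.resize(s[130:250,270:390],None,fx=5,fy=5,interpolation=2)
im=np.zeros((600,800,3),np.uint8);im[:560,:200]=a;im[:,200:]=c
cv2.imwrite("pics/z5.png",im);st=manip.get_state();print(st["position"],st["contact_force"],st["qd"])
E
```

```text
[0.31002629 0.25868387 0.20161518] [0.09388034 0.01431462 0.14487843] [ 0.0037551  -0.00056224 -0.00116736  0.00323472  0.00065366  0.00166656]
```

View pics/z5.png

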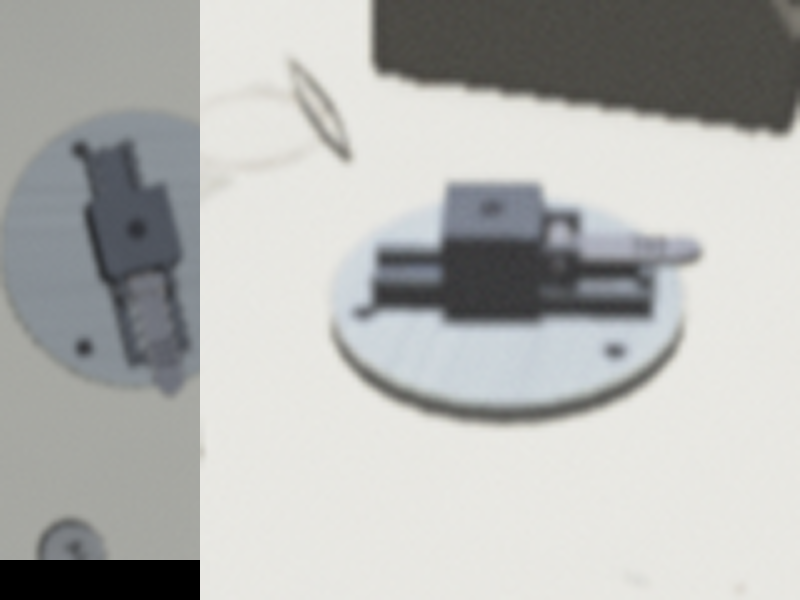

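The lever (columns 580–700, row 248) now lies level, and the holder is flat on the plate. The arm touches nothing.

```bash
python3 -c "from rig import manip;print(manip.sign_off())"
```

```text
the job is handed in; nothing more can be done
None
```

The holder is flat on the plate over the ball, with the lever pressed to its stop at about 19 N. The arm has let go and backed clear without going near the other objects, and I handed the job in at about 21 s; the sign-off returned no verdict.

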